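Hold the keepsake-box lid on its wooden hinge, ready for the pin

TASK

Slide the white keepsake box fully home against the end stop of its plywood cradle, then swing the wooden turn-button square across behind it so that it cannot slide back. Then take the lid with the hinge knuckle out of the drying rack and bring it upright behind the box as an open lid, its plain inner side towards the box and its knuckle lowered gently between the box's two knuckles, so that the three holes line up for the pin. Finish while holding the lid there, still and with its weight in your grip rather than resting on the box; the pin is put in by me, and everything else stays where it is.

Things in the scene. Friction and masses are not known exactly. Their poses are not given: they have to be found in the camera images.
- cradle: plywood cradle fixed to the table, on the left or the right. Origin on the table, x along the slide to the end stop (away from the robot), y left; yaw within 0.25 rad. Base x -130..120, y -103..103, 10 mm thick; guide rails 20 mm wide at y = +-86.5, x -85..120, tops 26 mm above the table, 1.5 mm play each side of the box; stop bar 28 mm tall, its face at x = 100
- cradle_home (a point): point fixed in the cradle (x = 50, y = 0, z = 40 mm, same axes) where box_center lies when the box is fully home
- box_center (a point): centre of the loose white open box, 100 (x) x 150 (y) x 60 mm tall, walls 10 mm, axes as the cradle's, 0.36 to 0.63 kg. It stands on the cradle's base, rim 70 mm above the table, and starts 45 to 65 mm short of home (-x). It slides with a few newtons; push its near wall, whose outer face is at x = -50 mm
- box_axis (a point): middle of the hinge axis on the box, 64 mm behind (+x) box_center and 30 mm above it: level with the rim, 14 mm behind the back wall, axis along y. Two dark wooden knuckles on the back wall (16 mm across, bore 8, 27 mm long, centred at y = +-31.5 mm) leave a gap of 36 mm centred here
- turn_button (a joint): angle of the dark wooden turn-button on the cradle's left rail (rad): 0 = arm along the rail, pointing to the cradle's -x; 1.57 = square across the channel behind the box (arm to -y); negative = swung outwards. Starts -0.5 to 0, stops at -0.7 and 1.6, stays where left; about 1 N moves it. It comes across only when the box is home, passing 3 mm behind it
- button_pivot (a point): pivot of the turn-button, 34 mm above the table at mid-thickness, at x = -11, y = 86.5 mm in the cradle's frame. The arm is 16 mm wide, 12 mm thick (28 to 40 mm above the table) and reaches 74 mm from the pivot
- button_tip (a point): centre of the arm's round end, 66 mm from the pivot, at mid-thickness
- rack: wooden drying rack fixed to the table, 150 x 180 mm, on the side where the cradle is not; origin on the table under its centre. Two slots along its y at x = +-34 mm, 17 mm wide; their cheeks hold only the lower corners of what stands in them, from 38 to 64 mm above the table
- lid_center (a point): centre of the lid: loose white frame with a panel, 150 (y) x 100 (z, up) x 14 mm (x), rails 24 mm wide, 0.18 to 0.29 kg, upright in either slot of the rack, top edge 138 mm above the table, 68 mm from the other frame. +x is the outer side (driftwood and shell glued on the panel), -x the plain inner side. Grasp the top rail across its thickness
- lid_knuckle (a point): centre of the lid's only knuckle, below its lower edge: x = -7, y = 0, z = -64 mm from lid_center. Dark barrel along y, 16 mm across, bore 8, 30 mm long (3 mm play each side in the box's gap). Lined up, the lid's top edge is 184 mm above the table and its leaf clears the box's knuckles by 2 mm. It goes in from straight above
- frame_center (a point): centre of the plain white frame (150 x 90 x 14 mm, open in the middle, no panel, no hinge leaf, no knuckle) standing in the rack's other slot; not to be moved
- glue: white glue bottle with a red cap, diameter 50, 150 mm tall, origin at the centre of its foot; not to be moved
- twine: reel of twine, diameter 74, 90 mm tall, origin at the centre of its foot; not to be moved
- paint_pot: small jar of sand-coloured paint, diameter 38, 42 mm tall, origin at the centre of its foot; not to be moved
- paint_pot2: small jar of blue-grey paint, diameter 38, 42 mm tall, origin at the centre of its foot; not to be moved
- driftwood: forked stick of driftwood, about 130 x 45 x 19 mm, lying, origin under its middle; not to be moved
- hinge_pin: wooden hinge pin, 6 mm thick, 110 mm long with a 15 mm square head, lying on the table, origin under its middle; not used by you, not to be moved
- cup: paper cup, diameter 76, 90 mm tall, origin at the centre of its foot; not to be moved
There are look-alikes about, which are no part of the job. What is shaped like the part that bears lid_center but yellow is not meant.

How it is judged:
By the outcome, as a careful person would: the job done as asked, in the order asked, and still so for the second after the job is handed in, while the arm keeps its last pose, push and grip.
It also fails if it takes over 72 s, if anything falls off the work surface, if the arm or the gripper's body presses on something with over 40 N, if the wrist force passes 120 N, or if a joint passes its speed limit or range.

ROBOT

A 7-joint arm with a two-finger parallel gripper is mounted at the origin on the work surface. World frame = base frame: x ahead of the robot, y to its left, z up, the work surface at z = 0. Lengths are in m, angles in rad, forces in N, time in s.
With the tool pointing down it reaches from about 0.4 to 0.85 m from the base axis. Payload 6.9 kg.
Tool frame: the origin (TCP) lies midway between the tips of the shut fingers; the grasp point (between the pads) lies behind it (ctrl.pinch_z is the z of the grasp point in the tool frame, in m); z points along the fingers, y is the line along which they close (so a half turn about z gives the same grasp; the last joint's range is limited). The gripper opens to 85 mm and grips with 20 to 120 N. Pads are 22 mm wide; open, the fingers measure 114 mm over their backs; the gripper's body (76 mm by 85 mm) begins 54 mm behind the grasp point. The pads swing forward as they close: fully open they stand 13 mm farther back than shut.
Start: joints at [-1.155, 0.507, -0.238, 1.5, 0.126, 1.149, -0.155], TCP at [0.191, 0.595, 0.231] pointing down, gripper open.
Joint ranges: [-3.08, 3.08], [-0.24, 2.05], [-1.43, 1.35], [0, 2.5], [-1.52, 4.66], [0.17, 1.96], [-2.89, 2.89]. Speed limits (rad/s): [2.39, 2.39, 3.14, 3.14, 3.14, 3.14, 3.14].

INTERFACE

Orientations are given as a unit quaternion [w, x, y, z].
In Python, from station import ctrl, get_state, vision, ticket, models gives the robot as it stands. Calls block until the motion is done:
- ctrl.movep(position, orientation): joint-space move of the TCP to a pose.
- ctrl.movel(position, frame=None, max_speed=0.15): straight line of the TCP; frame=None keeps the orientation; max_speed is the mean speed in m/s.
- ctrl.set_joints(angles): joint-space move.
- ctrl.ungrasp() and ctrl.close_gripper(force=None): open the fingers fully, or close them until they stop; force is the grip in N (None keeps the last).
- ctrl.pause(seconds).
- ctrl.ik(position, orientation): joint angles nearest the present ones, or None.
- get_state(): the state.
- vision.grab_frame(name): name is "scene" or "top" or "wrist"; returns (picture, depth): 480x640x3 uint8, blue, green, red; 480x640 float32, m along the optical axis (not along the pixel's ray), 0 where there is no reading.
- vision.camera_info(name): a dict with "mtx" (3x3 intrinsics, pixels), "R" (3x3) and "t" (3): a world point X has camera coordinates R X + t; the wrist camera has in their place "hand_eye" (4x4, takes a point from camera to tool coordinates, whose origin is the TCP and whose axes are the flange's). Camera axes: x right, y down, z forward; pixel columns grow to the right and rows downward; lengths in m; the calibration is good to about 2 mm. A picture is of the moment at which its call begins: read the wrist's pose just before it. camera_info takes no time and is no camera call.
A pose or a line that the arm cannot do raises ctrl.Unreachable and nothing moves.
- ticket.close_job(): hands the job in; it is judged then, once.
Trained networks look in the newest picture that a camera, given by its name, has taken for a name from the list of things; names that differ only in an ending like _2 or _b are one class to them, and where a whole thing is asked for, a point or a joint stands for the part that bears it (a point fixed in the world has none). Each returns a list of dicts, best first, with "p" (0 to 1); they miss things now and then, are a little off and sometimes report something else, mostly with a low value. They report only what shows in the picture. A call takes as long as a camera call. They do not tell look-alikes from the thing itself.
- models.recognise(camera, target): "point" ([column, row] in pixels, amid what is visible of it).
- models.masks_of(camera, target): "mask" (480x640 bool, what is visible of it) and "point" ([column, row] in pixels, amid what is visible of it).
The state is a dict: "time": time; "qpos": joint angles; "qd": joint speeds; "tau": joint torques, N m; "tcp_pos": TCP position; "eef_rot": TCP orientation; "contact_force": force on the tool from outside, world axes, zero at the start; "wrist_torque": the same for the moment, N m; "width": finger opening in m; "gripper_force": force on a finger pad.
Only numpy, scipy, OpenCV 4.12 (cv2) and the standard library are available. Lean on these libraries where they do the work, as an engineer would, in place of code of your own. Each camera call takes 0.05 s, during which the arm holds its last target. There are 200 camera calls.

## Working session

There is one attempt and no reset: what is moved stays moved. The work goes in short steps, each a Python script; the robot and the scene stay as the last script left them, time stands still between calls to the robot, and variables do not carry over. Pictures are saved under pics/ and viewed, at most 13 in all, crops included, and the job is handed in when it is done.

```bash
ls; mkdir -p pics; python3 - <<'E'
from station import ctrl,get_state,vision,models
import cv2,numpy as np
for c in ("scene","top"):
    im,d=vision.grab_frame(c); cv2.imwrite(f"pics/{c}0.png",im); np.savez(f"{c}0.npz",im=im,d=d)
    i=vision.camera_info(c); print(c,(-i["R"].T@i["t"]).round(3),i["mtx"][0,0])
    for t in ("cradle","box_center","turn_button","button_tip","rack","lid_center","lid_knuckle","frame_center","box_axis"):
        try: print(t,[(round(r["p"],2),np.round(r["point"]).tolist()) for r in models.recognise(c,t)][:4])
        except Exception as e: print(t,e)
print(get_state()["time"],ctrl.pinch_z,get_state()["eef_rot"])
E
```

```text
pics
scene [1.107 0.659 0.713] 466.424100452128
cradle [(0.74, [374.0, 331.0])]
box_center [(0.72, [386.0, 295.0])]
turn_button [(0.86, [433.0, 313.0])]
button_tip [(0.32, [432.0, 310.0])]
rack [(0.79, [260.0, 231.0])]
lid_center [(0.81, [242.0, 206.0]), (0.71, [266.0, 197.0]), (0.7, [325.0, 185.0])]
lid_knuckle [(0.81, [326.0, 185.0]), (0.74, [242.0, 200.0])]
frame_center [(0.75, [269.0, 195.0])]
box_axis [(0.76, [388.0, 297.0]), (0.23, [240.0, 270.0])]
top [0.354 0.013 1.209] 481.4788755521492
cradle [(0.84, [246.0, 260.0]), (0.63, [416.0, 237.0])]
box_center [(0.79, [235.0, 234.0]), (0.45, [510.0, 304.0])]
turn_button [(0.72, [200.0, 251.0])]
button_tip [(0.61, [198.0, 252.0])]
rack [(0.9, [406.0, 231.0])]
lid_center [(0.7, [432.0, 344.0]), (0.66, [421.0, 212.0])]
lid_knuckle [(0.97, [419.0, 210.0]), (0.64, [430.0, 344.0])]
frame_center [(0.74, [415.0, 238.0])]
box_axis [(0.62, [236.0, 237.0])]
1.0 -0.0187 [ 1.23149646e-05  1.54792277e-01  9.87947038e-01 -1.66391237e-05]
```

View pics/scene0.png

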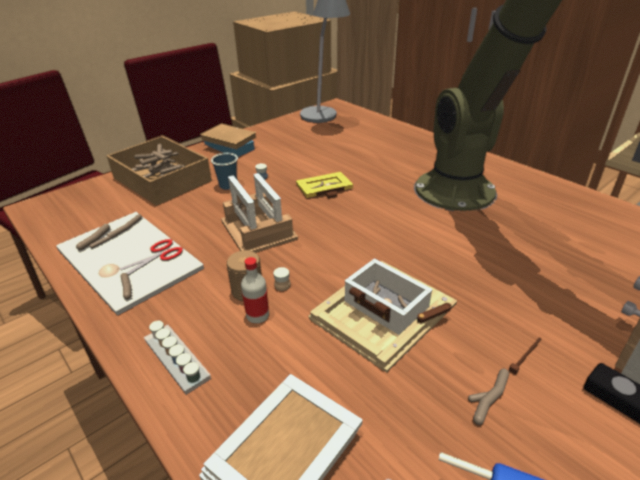

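View pics/top0.png

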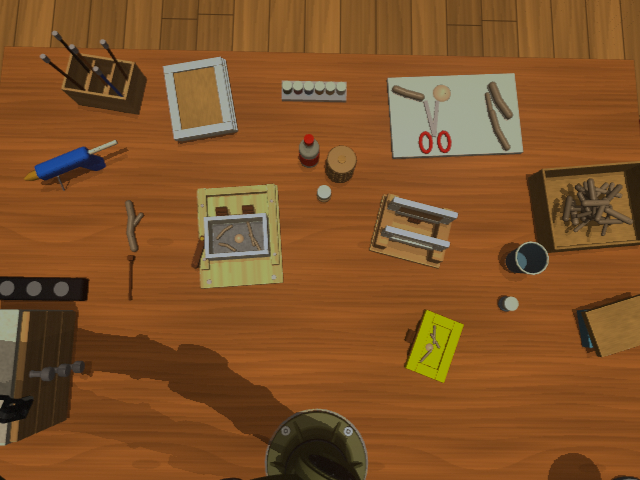

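The top view shows the cradle at about (240,237), on the left with its stop end up and the button at (198,252). The rack is at (413,231), with the knuckled lid in the far slot at row 210 and the plain frame nearer at row 238. The yellow look-alike is at (434,345). Next I'll look from close with the wrist camera.

```bash
cat > h.py <<'E'
from station import ctrl,get_state,vision,models,ticket
import cv2,numpy as np
from scipy.spatial.transform import Rotation as Ro
def quat(a):
    """tool down, tool y axis along heading a (world)"""
    y=np.array([np.cos(a),np.sin(a),0]);z=np.array([0,0,-1.]);x=np.cross(y,z)
    q=Ro.from_matrix(np.c_[x,y,z]).as_quat(); return np.roll(q,1)
def rotm(q): return Ro.from_quat(np.roll(q,-1)).as_matrix()
def cam(name,s=None):
    """returns mtx, R(cam->world), origin"""
    i=vision.camera_info(name)
    if name!="wrist": return i["mtx"],i["R"].T,-i["R"].T@i["t"]
    H=np.array(i["hand_eye"]);Rw=rotm(s["eef_rot"])
    return i["mtx"],Rw@H[:3,:3],Rw@H[:3,3]+s["tcp_pos"]
def cloud(d,C):
    K,R,o=C;v,u=np.mgrid[:480,:640]
    P=np.stack([(u-K[0,2])/K[0,0]*d,(v-K[1,2])/K[1,1]*d,d],-1)
    return P@R.T+o
def proj(X,C):
    K,R,o=C;c=(np.atleast_2d(X)-o)@R;return np.c_[c[:,0]/c[:,2]*K[0,0]+K[0,2],c[:,1]/c[:,2]*K[1,1]+K[1,2]]
def shot(tag):
    s=get_state();im,d=vision.grab_frame("wrist");cv2.imwrite(f"pics/{tag}.png",im)
    np.savez(tag+".npz",im=im,d=d,q=s["eef_rot"],p=s["tcp_pos"]);return im,d,cam("wrist",s)
def load(tag):
    z=np.load(tag+".npz");return z["im"],z["d"],cam("wrist",dict(eef_rot=z["q"],tcp_pos=z["p"]))
E
python3 - <<'E'
from h import *
z=np.load("top0.npz");P=cloud(z["d"],cam("top"))
for n,(u,v) in dict(cr=(240,237),crTL=(199,190),crBL=(203,286),crTR=(276,187),rack=(413,231),lidL=(396,203),lidR=(455,216)).items(): print(n,P[v,u].round(3))
i=vision.camera_info("wrist");print(np.round(i["hand_eye"],3),i["mtx"][0,0])
for a in (0,np.pi,np.pi/2,-np.pi/2):
  for p in ([.55,.2,.1],[.55,-.25,.15],[.65,.19,.2]):
    q=ctrl.ik(p,quat(a)); print(a,p,None if q is None else np.round(q,2))
E
```

```text
cr [0.532 0.196 0.033]
crTL [0.652 0.305 0.023]
crBL [0.412 0.287 0.007]
crTR [0.667 0.113 0.008]
rack [ 0.558 -0.236  0.011]
lidL [ 0.602 -0.173  0.132]
lidR [ 0.572 -0.305  0.141]
[[-0.001 -0.959 -0.285  0.071]
 [ 1.    -0.001  0.001 -0.   ]
 [-0.001 -0.285  0.959 -0.142]
 [ 0.     0.     0.     1.   ]] 368.3320035001527
0 [0.55, 0.2, 0.1] [-0.49  0.58  0.15  1.78 -0.12  0.79 -0.28]
0 [0.55, -0.25, 0.15] [-0.05  0.65  0.74  1.68 -0.5   1.01  0.86]
0 [0.65, 0.19, 0.2] [-0.39  0.61  0.13  1.4  -0.08  1.14 -0.25]
3.141592653589793 [0.55, 0.2, 0.1] [-0.01  0.64 -0.62  1.77  0.46  0.88  2.31]
3.141592653589793 [0.55, -0.25, 0.15] [-0.21  0.82  1.15  1.68 -0.8   1.19 -2.  ]
3.141592653589793 [0.65, 0.19, 0.2] [ 0.01  0.66 -0.61  1.39  0.38  1.21  2.5 ]
1.5707963267948966 [0.55, 0.2, 0.1] [-0.26  0.58 -0.21  1.78  0.16  0.8   1.02]
1.5707963267948966 [0.55, -0.25, 0.15] [ 0.24  0.55  0.23  1.68 -0.15  0.93  2.1 ]
1.5707963267948966 [0.65, 0.19, 0.2] [-0.22  0.61 -0.18  1.39  0.11  1.15  1.15]
-1.5707963267948966 [0.55, 0.2, 0.1] [-0.68  0.62  0.46  1.78 -0.36  0.82 -1.61]
-1.5707963267948966 [0.55, -0.25, 0.15] [-0.17  0.75  1.02  1.68 -0.7   1.12 -0.52]
-1.5707963267948966 [0.65, 0.19, 0.2] [-0.6   0.66  0.52  1.4  -0.33  1.17 -1.61]
```

```bash
python3 - <<'E'
from h import *
t=get_state()["time"]
ctrl.movep([.5,.195,.28],quat(np.pi/2+.05)); shot("cr1")
for n in ("box_center","turn_button","box_axis","button_tip","cradle"): print(n,[(round(r["p"],2),np.round(r["point"]).tolist()) for r in models.recognise("wrist",n)][:3])
print(get_state()["time"]-t)
E
```

```text
box_center [(0.75, [326.0, 237.0])]
turn_button [(0.71, [418.0, 201.0])]
box_axis [(0.85, [325.0, 240.0])]
button_tip [(0.91, [420.0, 206.0])]
cradle [(0.77, [330.0, 179.0]), (0.61, [416.0, 200.0])]
2.1417
```

View pics/cr1.png

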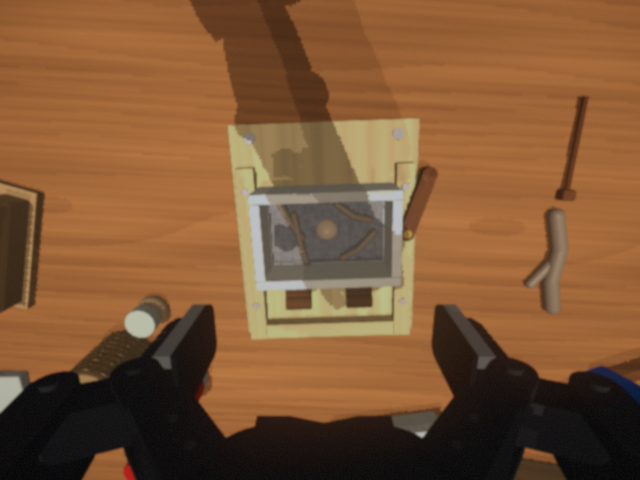

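The wrist view shows the cradle base corners near (229,125), (419,118), (413,333) and (250,338). The box rim spans (248,194) to (402,286), and the button runs from its pivot at (408,234) to its tip at (428,172), so it's swung outwards.

```bash
python3 - <<'E'
from h import *
im,d,C=load("cr1")
P=cloud(d,C)
def ray(uv,z):
    K,R,o=C;uv=np.atleast_2d(uv).astype(float)
    r=np.c_[(uv[:,0]-K[0,2])/K[0,0],(uv[:,1]-K[1,2])/K[1,1],np.ones(len(uv))]@R.T
    return o+r*((z-o[2])/r[:,2])[:,None]
g=cv2.cvtColor(im,cv2.COLOR_BGR2GRAY)
def sub(p): return cv2.cornerSubPix(g,np.float32(p).reshape(-1,1,2),(5,5),(-1,-1),(3,40,.01)).reshape(-1,2)
b=sub([(229,125),(419,118),(413,333),(250,338)]); X=ray(b,.010)
mdl=np.array([[-130,-103],[-130,103],[120,103],[120,-103]])/1e3
def fit(m,x):
    mc,xc=m.mean(0),x.mean(0);A=(m-mc).T@(x-xc);th=np.arctan2(A[0,1]-A[1,0],A[0,0]+A[1,1])
    R=np.array([[np.cos(th),-np.sin(th)],[np.sin(th),np.cos(th)]]);t=xc-R@mc
    return th,t,((m@R.T+t-x)*1e3).round(1).tolist()
print(b.round(1).tolist());print("base",fit(mdl,X[:,:2]))
r=sub([(248,194),(404,184),(402,286),(258,290)])
mb=np.array([[-50,-75],[-50,75],[50,75],[50,-75]])/1e3
print(r.round(1).tolist(),"box",fit(mb,ray(r,.07)[:,:2]))
# depth-based: rim points
m=(abs(P[...,2]-.07)<.006)&(abs(P[...,0]-.53)<.12)&(abs(P[...,1]-.2)<.13)
rc=cv2.minAreaRect((P[m][:,:2]*1e3).astype(np.float32));print("depth rim",rc,np.median(P[m][:,2]))
m=(abs(P[...,2]-.01)<.006)&(abs(P[...,0]-.53)<.15)&(abs(P[...,1]-.2)<.13)
Q=P[m];print("base z",np.median(Q[:,2]),np.percentile(Q,[.5,99.5],axis=0).round(3).tolist())
print("pivot,tip",ray([(408,234),(428,173)],.040).round(4).tolist())
print("table z",np.median(P[150:300,480:540,2]))
E
```

```text
[[233.10000610351562, 124.0999984741211], [418.6000061035156, 118.4000015258789], [408.5, 334.5], [250.8000030517578, 338.8999938964844]]
base (np.float64(0.07451136001860069), array([0.55113195, 0.20342504]), [[4.3, -4.4], [4.7, 4.1], [-4.1, 3.4], [-4.9, -3.2]])
[[249.3000030517578, 194.6999969482422], [404.0, 184.0], [402.70001220703125, 286.3999938964844], [258.0, 290.0]] box (np.float64(0.09617877044738969), array([0.53160517, 0.2022146 ]), [[-0.3, -1.1], [2.9, 0.9], [-2.8, -0.1], [0.1, 0.2]])
depth rim ((544.208740234375, 201.2113800048828), (121.88256072998047, 150.16114807128906), 4.921170234680176) 0.0698898633658947
base z 0.009973550881453741 [[0.412, 0.092, 0.008], [0.652, 0.308, 0.015]]
pivot,tip [[0.5285, 0.2883, 0.04], [0.4629, 0.3012, 0.04]]
table z 0.00020935021053547498
```

```bash
cat > fit.py <<'E'
from h import *
from scipy.optimize import minimize
def height(x,y,s):
    """expected surface height (mm) at cradle coords (mm); s = box shortfall; nan=ignore"""
    z=np.zeros_like(x)
    I=lambda a,b,c,d:(x>a)&(x<b)&(y>c)&(y<d)
    z[I(-130,120,-103,103)]=10
    z[I(100,120,-76.5,76.5)]=28
    z[I(-85,120,76.5,96.5)|I(-85,120,-96.5,-76.5)]=26
    b=50-s
    z[I(b-50,b+50,-75,75)]=70
    z[I(b-40,b+40,-65,65)]=np.nan
    k=I(b+50,b+72,-45,45); z[k]=np.nan
    z[(np.hypot(x+11,y-86.5)<80)&(y>40)&(z<60)]=np.nan
    return z
def fitcradle(P,g,fixs=None):
    m=(P[...,2]>-.01)&(P[...,2]<.09)&(np.hypot(P[...,0]-g[0]/1e3,P[...,1]-g[1]/1e3)<.2)
    Q=P[m]*1e3
    def loc(p):
        c,s=np.cos(p[2]),np.sin(p[2]);dx,dy=Q[:,0]-p[0],Q[:,1]-p[1]
        return c*dx+s*dy,-s*dx+c*dy
    def cost(p):
        x,y=loc((p[0],p[1],p[2]/100)); h=height(x,y,p[3] if fixs is None else fixs)
        e=np.abs(h-Q[:,2]); return np.nanmean(np.minimum(e,12))
    best=min((minimize(cost,[g[0]+a,g[1],g[2]*100,g[3]],method="Nelder-Mead",options=dict(initial_simplex=np.array([g[0]+a,g[1],g[2]*100,g[3]])+np.vstack([np.zeros(4),np.diag([8,8,4,8])]),maxiter=500)) for a in(-4,4)),key=lambda r:r.fun)
    p=best.x;p[2]/=100;return p,best.fun
E
python3 - <<'E'
from fit import *
im,d,C=load("cr1"); print(fitcradle(cloud(d,C),[551,203,.085,65]))
z=np.load("top0.npz");print(fitcradle(cloud(z["d"],cam("top")),[551,203,.085,65]))
E
```

```text
(array([5.46963448e+02, 2.01517809e+02, 8.58462816e-02, 6.26091273e+01]), np.float64(1.0299185791290746))
(array([5.45063063e+02, 2.02966806e+02, 8.27303325e-02, 6.23911189e+01]), np.float64(2.1982517954815))
```

```bash
cat >> h.py <<'E'
CR=[.5470,.2015,.0858]
def W(x,y,z):
    """cradle mm -> world m"""
    c,s=np.cos(CR[2]),np.sin(CR[2]);return [CR[0]+(c*x-s*y)/1e3,CR[1]+(s*x+c*y)/1e3,z/1e3]
def loc(p):
    c,s=np.cos(CR[2]),np.sin(CR[2]);a=np.array(p[:2])*1e3-np.array(CR[:2])*1e3
    return c*a[0]+s*a[1],-s*a[0]+c*a[1]
def F():
    s=get_state();f=s["contact_force"];c,n=np.cos(CR[2]),np.sin(CR[2]);return np.round([c*f[0]+n*f[1],-n*f[0]+c*f[1],f[2]],1)
E
python3 - <<'E'
from h import *
ctrl.close_gripper(30)
q=quat(CR[2]+np.pi/2)
ctrl.movep(W(-100,0,130),q);ctrl.movel(W(-100,0,40));print(F())
ctrl.movel(W(-80,0,40));
for x in list(range(-68,-18,8))+list(range(-18,-3,2)):
    ctrl.movel(W(x,0,40),max_speed=.06);f=F();print(x,f,np.round(loc(get_state()["tcp_pos"]),1))
    if f[0]<-12: break
print(get_state()["time"])
E
```

```text
[-1.5 -0.  -0.1]
-68 [ 0.3 -0.5 -0.7] [-67.5   0.1]
-60 [-0.2  0.6  0.2] [-59.8  -0. ]
-52 [-1.1 -0.3 -0.3] [-51.7   0. ]
-44 [-0.7  0.   0.1] [-43.6   0. ]
-36 [ 0.4  0.1 -0.7] [-35.6   0.1]
-28 [ 0.  -0.4  0.4] [-27.6   0. ]
-20 [ 0.6 -0.  -0.4] [-19.6   0. ]
-18 [-4.8 -0.7  1.4] [-18.7  -0.1]
-16 [-3.6  0.6  0.9] [-16.2   0. ]
-14 [-2.9  0.7  0.1] [-13.9   0. ]
-12 [-5.2 -0.   3. ] [-12.8   0.1]
-10 [-11.1  -0.1   7.7] [-12.9   0.1]
-8 [-16.8  -0.1  11.7] [-12.9   0.1]
9.175
```

```bash
python3 - <<'E'
from fit import *
q=quat(CR[2]+np.pi/2)
ctrl.movel(W(-40,0,40)); ctrl.movel(W(-70,0,200),max_speed=.3); ctrl.movel(W(-50,0,280),max_speed=.3)
im,d,C=shot("cr2"); print(fitcradle(cloud(d,C),[547,201.5,.0858,3]));print(get_state()["time"])
E
```

```text
(array([ 5.47269743e+02,  2.01456601e+02,  8.39791954e-02, -3.72989164e-01]), np.float64(1.0584186250477714))
10.7083
```

View pics/cr2.png

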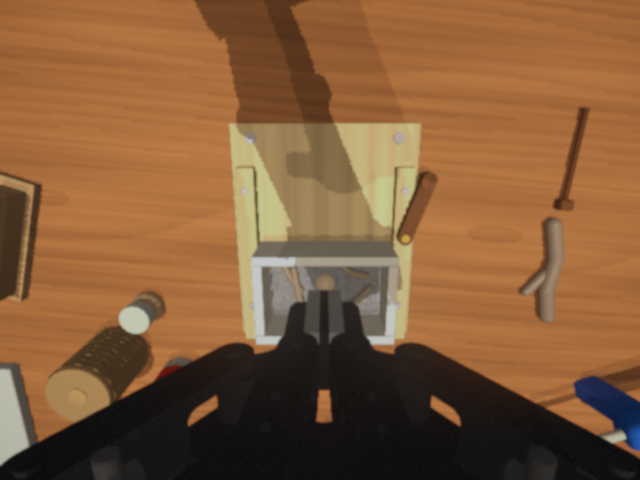

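The view confirms the box is home against the stop bar. The button still points outwards, from its pivot at (404,238) to its tip at (430,177). I'll swing it now.

```bash
python3 - <<'E'
from h import *
q=quat(CR[2]+np.pi/2)
def pt(th,ex=0,r=50):
    n=np.array([-np.sin(th),np.cos(th)]);u=np.array([-np.cos(th),-np.sin(th)])
    h=12.5*abs(n[0])+14.5*abs(n[1]);return np.array([-11,86.5])+r*u+(8+h+ex)*n
a=pt(-.62,10)
ctrl.movel(W(*a,110),max_speed=.3);ctrl.movel(W(*a,33),max_speed=.15);print(F())
for th in np.linspace(-.5,1.57,12):
    ctrl.movel(W(*pt(th),33),max_speed=.1);f=F();print(round(th,2),f,np.round(loc(get_state()["tcp_pos"]),1))
    if np.hypot(*f[:2])>15: break
p=pt(th)
ctrl.movel(W(p[0]-30,p[1],33));ctrl.movel(W(p[0]-30,p[1],200),max_speed=.3);ctrl.movel(W(-50,0,280),max_speed=.3)
im,d,C=shot("cr3");print([(round(r["p"],2),np.round(r["point"]).tolist()) for r in models.recognise("wrist","turn_button")]);
P=cloud(d,C);
c,s=np.cos(CR[2]),np.sin(CR[2]);dx,dy=P[...,0]-CR[0],P[...,1]-CR[1];x,y=(c*dx+s*dy)*1e3,(-s*dx+c*dy)*1e3
m=(abs(P[...,2]-.040)<.004)&(x>-95)&(x<0)&(y>0)&(y<74);print(m.sum());k=np.polyfit(y[m],x[m],1);print("angle",1.5708+np.arctan(k[0]),"x at y=50",np.polyval(k,50),y[m].min(),y[m].max())
print(get_state()["time"])
E
```

```text
[-0.3  0.1  0.6]
-0.5 [1.  0.1 0.2] [-41.5 134. ]
-0.31 [0.4 0.4 0.1] [-50.5 126.4]
-0.12 [-1.2 -0.5  3.8] [-57.4 116.4]
0.06 [-0.9 -1.1  6.2] [-62.  106.2]
0.25 [1.3 0.6 6.1] [-65.   97.9]
0.44 [2.4 0.5 4.8] [-66.6  88.5]
0.63 [3.3 0.8 3.7] [-66.8  78.8]
0.82 [1.8 1.  2.2] [-65.4  68.1]
1.01 [-0.3 -0.6 -0.3] [-61.1  57.7]
1.19 [-0.2  0.5  1. ] [-52.9  48.7]
1.38 [ 0.8 -0.8 -0.1] [-42.7  41.3]
1.57 [-0.5 -1.1 -0.7] [-31.3  36.3]
[(0.91, [375.0, 235.0])]
892
angle 1.527449847233025 x at y=50 -9.976502899102362 0.23142449996323639 73.91032952742445
17.075
```

```bash
python3 - <<'E'
import cv2
im=cv2.imread("pics/cr3.png");cv2.imwrite("pics/cr3c.png",cv2.resize(im[100:360,200:460],None,fx=2.3,fy=2.3))
E
```

```text
(no output)
```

View pics/cr3c.png

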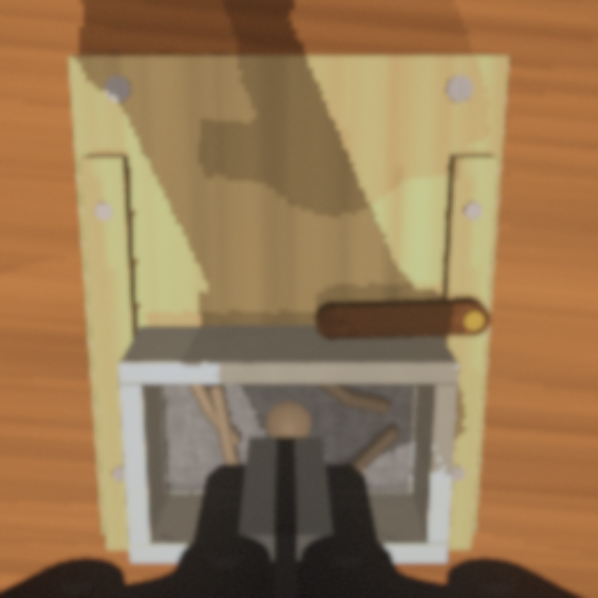

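The button lies square across just behind the box, with its pivot at crop (473,320) and tip at crop (330,320), level with it. Now the lid.

```bash
python3 - <<'E'
from h import *
ctrl.ungrasp()
ctrl.movep([.575,-.25,.34],quat(-.22)); im,d,C=shot("rk1")
for n in ("lid_center","lid_knuckle","frame_center"): print(n,[(round(r["p"],2),np.round(r["point"]).tolist()) for r in models.recognise("wrist",n)][:3])
P=cloud(d,C)
for z,n in ((.138,"lid"),(.128,"frame")):
    m=((abs(P[...,2]-z)<.004)&(abs(P[...,0]-.57)<.12)&(abs(P[...,1]+.24)<.13)).astype(np.uint8)
    k,lab,st,_=cv2.connectedComponentsWithStats(m)
    for j in range(1,k):
        if st[j,4]>150: r=P[lab==j];print(n,st[j,4],cv2.minAreaRect((r[:,:2]*1e3).astype(np.float32)),np.median(r,0).round(4))
print(get_state()["time"])
E
```

```text
lid_center [(0.7, [333.0, 186.0]), (0.65, [116.0, 264.0]), (0.37, [270.0, 187.0])]
lid_knuckle [(0.98, [113.0, 260.0]), (0.65, [337.0, 190.0])]
frame_center [(0.58, [269.0, 186.0])]
lid 2344 ((593.6282348632812, -239.85897827148438), (149.7003631591797, 14.05614948272705), 75.99347686767578) [ 0.5951 -0.2333  0.1378]
frame 2276 ((527.745849609375, -222.929443359375), (149.64541625976562, 14.545814514160156), 75.93263244628906) [ 0.5297 -0.2164  0.1278]
19.7333
```

View pics/rk1.png

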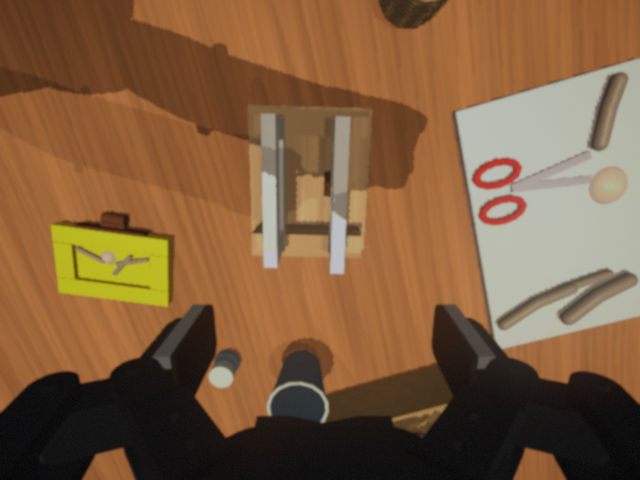

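The view shows the plain frame at column 270 and the lid at column 340. Its dark knuckle at (328,183) is on the near side, so the outer side faces away from the robot. The fitted sizes (149.7 x 14.1, spacing 68.0 mm) match the data given, so I'll grasp.

```bash
python3 - <<'E'
from h import *
a=-.2445; u=np.array([np.cos(a),np.sin(a)]); c=np.array([.5936,-.2399])+.0015*u
g=lambda z:[*c,z]
ctrl.movep(g(.18),quat(a)); 
for z in (.14,.125,.113):
    ctrl.movel(g(z),max_speed=.1);print(z,get_state()["contact_force"].round(1))
ctrl.close_gripper(45);s=get_state();print(s["width"],s["gripper_force"],s["contact_force"].round(1),s["tcp_pos"].round(4))
ctrl.movel(g(.125),max_speed=.05);s=get_state();print(s["width"],s["contact_force"].round(1))
ctrl.movel(g(.38),max_speed=.25);ctrl.pause(.3);s=get_state();print(s["width"],s["contact_force"].round(1),s["wrist_torque"].round(2),s["time"])
im,d=vision.grab_frame("scene");cv2.imwrite("pics/s2.png",im[60:360,100:500].repeat(2,0).repeat(2,1))
shot("hold")
E
```

```text
0.14 [ 0.4 -0.3  1.4]
0.125 [0.1 0.8 0.1]
0.113 [-0.1 -0.3 -0.2]
0.013364257611318497 44.519323110580444 [-2.1  0.9  2.7] [ 0.5949 -0.2403  0.1132]
0.01345526240117788 [-1.1  0.3 -1.8]
0.013087775260894033 [-0.7 -0.3 -2.7] [ 0.03 -0.04 -0.03] 24.05
```

View pics/s2.png

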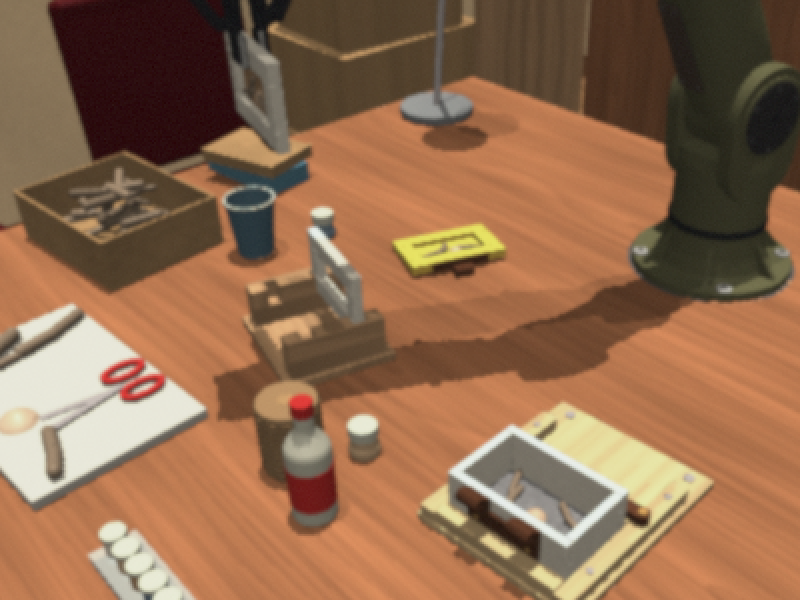

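View pics/hold.png

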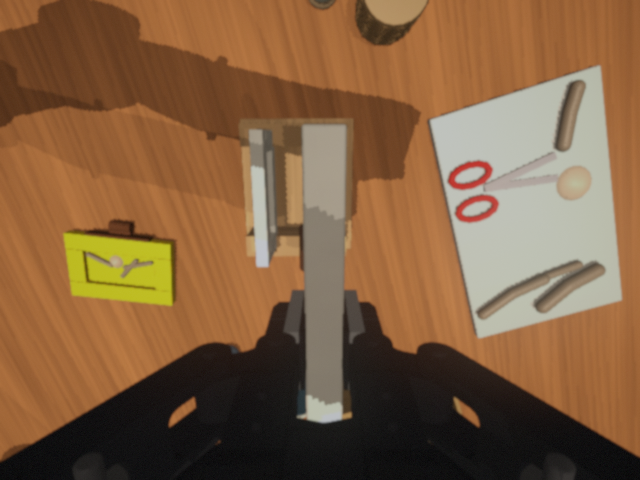

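The scene shows the lid held with its outer side, and the driftwood on it, facing away from the robot. The frame and everything else are undisturbed. The wrist view shows the lid's top edge straight in the grip. Now I'll measure its pose in the hand.

```bash
python3 - <<'E'
from h import *
z=np.load("hold.npz");H=np.array(vision.camera_info("wrist")["hand_eye"]);K=vision.camera_info("wrist")["mtx"]
T=cloud(z["d"],(K,H[:3,:3],H[:3,3]))*1e3
m=((abs(T[...,2]+25)<5)&(abs(T[...,1])<9)&(abs(T[...,0])<85));m&=z["d"]>0
k,lab,st,_=cv2.connectedComponentsWithStats(m.astype(np.uint8));j=1+st[1:,4].argmax();Q=T[lab==j]
print(len(Q),cv2.minAreaRect(Q[:,:2].astype(np.float32)),Q.min(0).round(1),Q.max(0).round(1),"ztop vs x",np.polyfit(Q[:,0],Q[:,2],1),np.median(Q[:,2]))
r=Q[Q[:,0]>5]; xs=np.arange(10,75,10)
for x in xs:
    w=r[abs(r[:,0]-x)<3]; print(x,w[:,1].min().round(1),w[:,1].max().round(1),np.median(w[:,2]).round(1))
for p in (W(121,0,330),W(121,0,159)): print(ctrl.ik(p,quat(CR[2])).round(2))
E
```

```text
12166 ((19.35464859008789, -0.04310894012451172), (17.935340881347656, 111.09725189208984), 89.77104949951172) [-36.2  -9.  -30. ] [ 74.9   9.  -20. ] ztop vs x [ 1.98530579e-04 -2.46120502e+01] -24.588028916949682
10 -9.0 9.0 -24.6
20 -5.5 8.2 -24.6
30 -5.7 8.4 -24.6
40 -5.5 8.3 -24.6
50 -5.7 8.4 -24.6
60 -5.5 8.3 -24.6
70 -5.7 8.4 -24.7
[-0.44  0.59  0.21  1.08 -0.12  1.48 -0.17]
[-0.44  0.68  0.19  1.38 -0.13  1.09 -0.15]
```

The in-hand pose is clean: level, with the top edge 24.6 mm above the TCP. The lid's centre reads +1.35 mm in tool y, which is camera bias because the grip centres it. I'll hover over the cradle in the final orientation and re-fit, so lid and box share the same bias.

```bash
python3 - <<'E'
from fit import *
p0=get_state()["tcp_pos"]
ctrl.movep(W(121,-1,340),quat(CR[2])); ctrl.pause(.3)
im,d,C=shot("hov"); print(get_state()["tcp_pos"],get_state()["time"])
P=cloud(d,C)
for g in ([547,201.5,.0858,0],[545,200,.08,0]): print(fitcradle(P,g,fixs=0))
print("yaw free s",fitcradle(P,[546,201,.085,0]))
H=np.array(vision.camera_info("wrist")["hand_eye"]);K=vision.camera_info("wrist")["mtx"]
T=cloud(d,(K,H[:3,:3],H[:3,3]))*1e3
m=(abs(T[...,2]+24.6)<3)&(abs(T[...,0]-45)<30)&(abs(T[...,1])<12);print("lid y",np.percentile(T[m][:,1],[.5,99.5]))
# rim extents in cradle frame
c,s=np.cos(.0845),np.sin(.0845);x=(c*(P[...,0]-.547)+s*(P[...,1]-.2015))*1e3;y=(-s*(P[...,0]-.547)+c*(P[...,1]-.2015))*1e3
m=(abs(P[...,2]-.07)<.003)&(abs(x-50)<60)&(abs(y)<90)
w=m&(x>20)&(x<80);print("rim y",np.percentile(y[w],[.3,99.7])); w=m&(abs(y)<60)&(x<25);print("rim near x",np.percentile(x[w],[.5,99.5]))
kn=(P[...,2]>.0735)&(P[...,2]<.085)&(x>95)&(x<130)&(abs(y)<60);print("knuckles",kn.sum(),np.unique(y[kn].round()))
print(m.sum())
E
```

```text
[0.66778284 0.21032817 0.34010864] 26.175
(array([5.45574510e+02, 2.00753567e+02, 8.65355500e-02, 5.76376143e+00]), np.float64(0.8068352517085075))
(array([ 5.45558809e+02,  2.00840657e+02,  8.58179916e-02, -2.32424718e-01]), np.float64(0.8078822426287341))
yaw free s (array([5.46075729e+02, 2.00922873e+02, 8.49630185e-02, 8.12585291e-01]), np.float64(0.8067545733326561))
lid y [-5.69073355  8.11082926]
rim y [-74.61110974  74.29294359]
rim near x [-0.76210841  9.56065462]
knuckles 0 []
3372
```

View pics/hov.png

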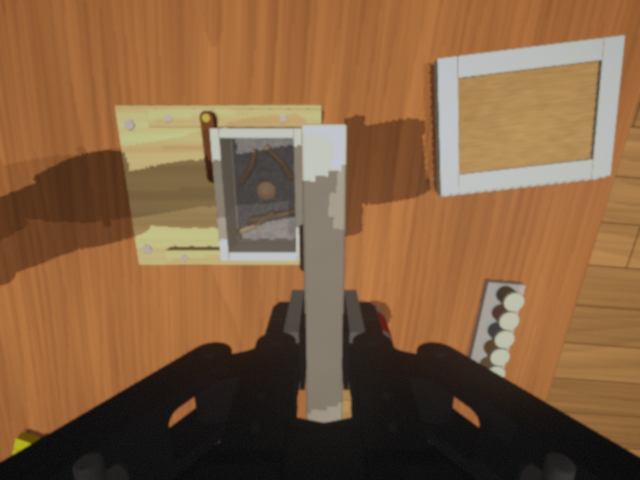

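The hover view shows the lid at column 325, with the box and cradle to its left at (265,190) and the button at (208,145), untouched. I'll lower to just above engagement and measure lid against box with the scene camera, which sees both.

```bash
sed -i 's/^CR=.*/CR=[.5457,.2018,.0855]/' h.py; cat > rel.py <<'E'
from h import *
def rel(name,tag,zoff):
    im,d=vision.grab_frame(name);np.savez(tag+".npz",im=im,d=d);cv2.imwrite(f"pics/{tag}.png",im)
    P=cloud(d,cam(name))
    c,s=np.cos(CR[2]),np.sin(CR[2]);dx,dy=P[...,0]-CR[0],P[...,1]-CR[1]
    x=(c*dx+s*dy)*1e3;y=(-s*dx+c*dy)*1e3;z=P[...,2]*1e3;v=d>0
    def pr(n,a,m):
        m=m&v;print(n,m.sum(),"med",np.round(np.median(a[m]),2),"p1,99",np.percentile(a[m],[1,99]).round(1)) if m.sum()>5 else print(n,m.sum())
    pr("lid outer face x(128)",x,(abs(x-128)<6)&(z>95+zoff)&(z<178+zoff)&((abs(y)>54)&(abs(y)<72)))
    pr("lid inner face x(114)",x,(abs(x-114)<5)&(z>95+zoff)&(z<178+zoff)&((abs(y)>54)&(abs(y)<72)))
    pr("back wall x(100)",x,(abs(x-100)<6)&(z>38)&(z<64)&(abs(y)>48)&(abs(y)<72))
    pr("lid +y end(75)",y,(abs(y-75)<5)&(x>116)&(x<126)&(z>95+zoff)&(z<178+zoff))
    pr("box +y wall(75)",y,(abs(y-75)<5)&(x>10)&(x<90)&(z>45)&(z<66))
    t=(abs(x-121)<14)&(abs(z-184-zoff)<4)&((abs(y)>35)&(abs(y)<85));pr("lid top z",z-zoff,t);pr("lid top x",x,t);pr("lid top y",y,t)
    r=(abs(z-70)<4)&(x>-8)&(x<107)&(abs(y)<85);pr("rim z",z,r);pr("rim x (0..100)",x,r);pr("rim y",y,r)
    k=(z>74)&(z<84)&(x>100)&(x<125)&(abs(y)<55);pr("knuck x",x,k);pr("knuck y",y,k);return P,x,y,z
E
python3 - <<'E'
from rel import *
q=quat(CR[2])
ctrl.movel(W(120.4,-1,240),q,max_speed=.2);ctrl.movel(W(120.4,-1,180.5),q,max_speed=.08);ctrl.pause(.3);s=get_state()
print(np.round(loc(s["tcp_pos"]),2),s["tcp_pos"][2],s["contact_force"].round(1),s["time"])
for n in("scene","top"): print(n);rel(n,n+"3",21)
E
```

```text
[120.54  -0.99] 0.18088889000951902 [ 0.1  0.7 -2.9] 28.0167
scene
lid outer face x(128) 541 med 126.86 p1,99 [125.1 128.9]
lid inner face x(114) 1
back wall x(100) 141 med 99.5 p1,99 [ 97.2 100.9]
lid +y end(75) 129 med 73.88 p1,99 [70.5 75.1]
box +y wall(75) 180 med 74.95 p1,99 [73.9 76.5]
lid top z 185 med 183.76 p1,99 [180.1 185.8]
lid top x 185 med 123.17 p1,99 [113.6 128.7]
lid top y 185 med 53.77 p1,99 [-74.2  74.3]
rim z 448 med 69.06 p1,99 [66.3 72.2]
rim x (0..100) 448 med 39.7 p1,99 [  0.3 105.3]
rim y 448 med 65.59 p1,99 [-35.9  75.8]
knuck x 133 med 115.5 p1,99 [108.9 121.8]
knuck y 133 med 20.29 p1,99 [-43.6  44.8]
top
lid outer face x(128) 0
lid inner face x(114) 90 med 113.15 p1,99 [112.  114.7]
back wall x(100) 0
lid +y end(75) 0
box +y wall(75) 0
lid top z 124 med 185.0 p1,99 [180.6 187.6]
lid top x 124 med 119.36 p1,99 [113.  127.2]
lid top y 124 med -55.75 p1,99 [-75.2 -36.6]
rim z 478 med 70.3 p1,99 [66.2 73.8]
rim x (0..100) 478 med 64.23 p1,99 [ -1.  105.8]
rim y 478 med -42.19 p1,99 [-74.4  19.1]
knuck x 69 med 111.24 p1,99 [102.7 119.7]
knuck y 69 med -29.43 p1,99 [-43.5  21.8]
```

```bash
python3 - <<'E'
from rel import *
ctrl.movel(W(120.9,-.1,180.5),max_speed=.05);ctrl.pause(.3);s=get_state();print(np.round(loc(s["tcp_pos"]),2))
P,x,y,z=rel("scene","scene4",21)
im=cv2.imread("pics/scene4.png")
cx,cy=proj([W(114,0,70)],cam("scene"))[0].astype(int);print(cx,cy)
cv2.imwrite("pics/scene4c.png",cv2.resize(im[cy-60:cy+40,cx-65:cx+65],None,fx=6,fy=6,interpolation=cv2.INTER_CUBIC))
E
```

```text
[ 1.2088e+02 -1.2000e-01]
lid outer face x(128) 528 med 127.25 p1,99 [125.1 129.3]
lid inner face x(114) 0
back wall x(100) 136 med 99.34 p1,99 [ 97.3 101.4]
lid +y end(75) 127 med 74.8 p1,99 [72.5 76. ]
box +y wall(75) 174 med 75.04 p1,99 [73.8 76.4]
lid top z 180 med 183.38 p1,99 [180.3 185.3]
lid top x 180 med 122.83 p1,99 [114.7 129.1]
lid top y 180 med 54.91 p1,99 [-73.4  75.1]
rim z 444 med 68.98 p1,99 [66.1 72. ]
rim x (0..100) 444 med 37.14 p1,99 [ -0.2 105.5]
rim y 444 med 65.88 p1,99 [-24.2  75.8]
knuck x 134 med 115.25 p1,99 [108.2 120.9]
knuck y 134 med 19.52 p1,99 [-44.  45.]
347 317
```

View pics/scene4c.png

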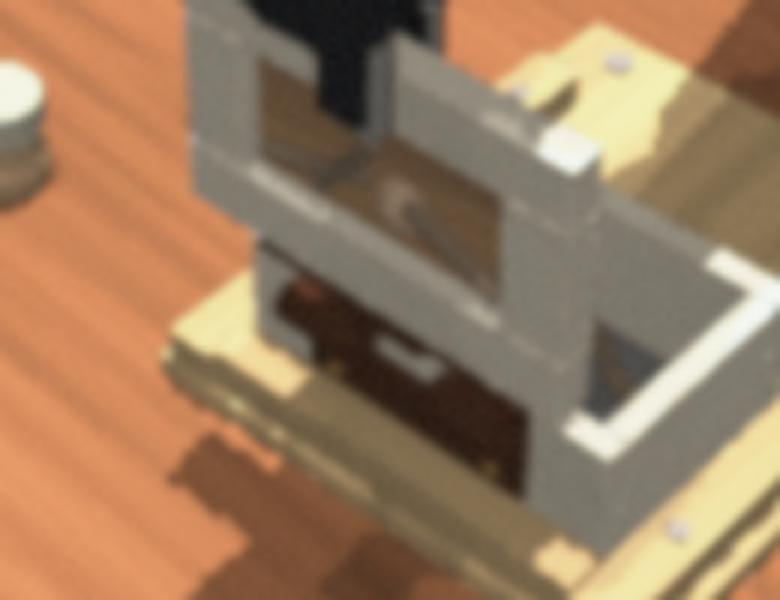

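The crop shows the lid above the box with its knuckle over the gap between the two dark knuckles. The outer decor faces away from the box and the lid lies parallel to the back wall. Relative offsets are 27.9 mm (28 wanted) in x and −0.2 mm in y, so I'll lower gently.

```bash
python3 - <<'E'
from rel import *
for z in (175,170,166,163,161,159.4):
    ctrl.movel(W(121.0,.1,z),max_speed=.02);ctrl.pause(.1);f=F();print(z,f,round(get_state()["tcp_pos"][2]*1e3,1))
    if f[2]>0 or np.hypot(*f[:2])>5: print("contact");break
ctrl.pause(.4);s=get_state();print(F(),s["wrist_torque"].round(2),s["width"],s["tcp_pos"].round(4),np.round(loc(s["tcp_pos"]),2),s["time"])
rel("scene","scene5",0)
im=cv2.imread("pics/scene5.png");cx,cy=proj([W(114,0,70)],cam("scene"))[0].astype(int)
cv2.imwrite("pics/scene5c.png",cv2.resize(im[cy-60:cy+40,cx-65:cx+65],None,fx=6,fy=6,interpolation=cv2.INTER_CUBIC))
E
```

```text
175 [ 0.1 -0.8 -3.5] 175.0
170 [ 0.8 -0.  -2.6] 170.0
166 [ 0.1 -0.6 -2. ] 166.0
163 [ 0.   0.2 -3.3] 163.0
161 [ 0.5  0.1 -3.2] 161.0
159.4 [-0.1  0.3 -2.2] 159.4
[ 0.1 -0.4 -2.7] [ 0.05  0.02 -0.06] 0.013484192860430866 [0.6662 0.2122 0.1594] [1.2098e+02 8.0000e-02] 31.6917
lid outer face x(128) 517 med 127.39 p1,99 [125.2 129.4]
lid inner face x(114) 0
back wall x(100) 76 med 99.68 p1,99 [ 97.6 102.2]
lid +y end(75) 122 med 74.92 p1,99 [73.  76.3]
box +y wall(75) 172 med 75.05 p1,99 [73.9 76.4]
lid top z 171 med 183.33 p1,99 [180.2 185.9]
lid top x 171 med 122.87 p1,99 [114.4 128.9]
lid top y 171 med 54.92 p1,99 [-72.6  75.5]
rim z 484 med 68.96 p1,99 [66.2 71.7]
rim x (0..100) 484 med 9.46 p1,99 [-0.5 98.2]
rim y 484 med 63.22 p1,99 [-67.5  75.7]
knuck x 4
knuck y 4
```

View pics/scene5c.png

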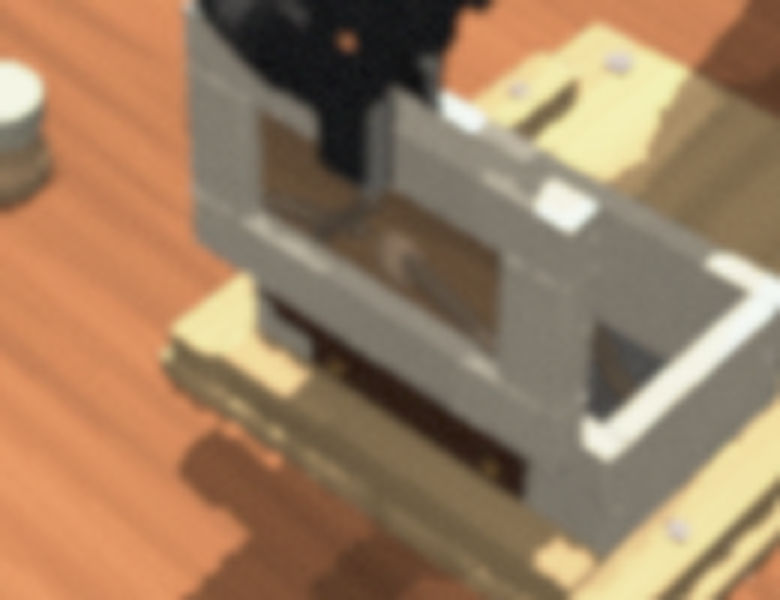

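The lid is seated behind the box with its knuckle between the box's knuckles. It reads 27.7 to 27.9 mm in x (28 wanted), about 0.1 mm off in y and 114.4 mm above the rim (114 wanted). Its weight of about 2.7 N is still in the grip, with no side forces.

```bash
python3 -c "
from station import ticket
print(ticket.close_job())"
```

```text
the job is handed in; nothing more can be done
None
```

I handed the job in at about 32 s: the box is home, the turn-button is square across behind it, and the lid is held upright with its knuckle lined up for the pin (within about 0.5 mm by camera) and its weight in the grip.

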